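# Tip, catch and ease down the lid of the specimen case

### The arm

A 7-joint arm with a two-finger parallel gripper is mounted at the origin on a cart in front of the work surface, level with it; the furniture and walls round the work are solid. World frame = base frame: x ahead of the robot, y to its left, z up, the work surface at z = 0. Lengths are in m, angles in rad, forces in N, time in s.
With the tool pointing down it reaches from about 0.35 to 0.9 m from the base axis. Payload 8.1 kg.
Tool frame: the origin (TCP) lies midway between the tips of the shut fingers; the grasp point (between the pads) lies 19 mm behind it; x points along the fingers, z is the direction in which the jaws open and shut, and the axes are right-handed (so a half turn about x gives the same grasp; the last joint's range is limited). The gripper opens to 92 mm and grips with 3 to 60 N. Pads are 19 mm wide; open, the fingers measure 130 mm over their backs; the gripper's body (75 mm by 190 mm) begins 47 mm behind the grasp point.
Start: joints at [-1.294, 0.434, 0.025, 1.573, -0.012, 1.134, -0.075], TCP at [0.232, 0.58, 0.227] pointing down, gripper open.
Joint ranges: [-2.62, 2.62], [-0.44, 2.09], [-1.27, 1.32], [0.08, 2.57], [-1.32, 4.46], [0.12, 2], [-2.74, 2.74]. Speed limits (rad/s): [2.22, 2.22, 3.01, 3.01, 3.14, 3.14, 3.14].

### API

Orientations are given as a rotation vector (axis times angle).
In Python, from cell import arm gives the robot as it stands. The module is installed in compiled form; this text tells all that it offers.
- The arm moves only by the tool move_arm, never from a script. Its argument "steps" is text: rows parted by semicolons, each of 5 numbers parted by spaces: the shift along the tool's x, y, z in m, then the turn about the tool's x in rad, then the closure in counts, from 0 (fully open) to 255 (shut). A call has 1 to 10 rows; each row is the pose to reach, as a shift and turn from the pose commanded when the call began, along the tool's axes at that moment; what a row does not reach only later rows make up. A row lasts 1/12 s, in which the tool goes at most 41.7 mm and 7.16 degrees, less where a joint would pass 70% of its speed; a pose out of reach is approached as far as the arm can. A call with a gripper value outside its range is refused whole. The fingers move at their own pace and stop on an object; "squeeze" is the grip in N (left out, the last holds). Time passes only in rows, so rows that repeat a pose let the fingers close. It gives the time, the measured TCP pose, the force and the opening at its end, in the units of the state.
- arm.observe(): the state, without advancing time (a new reading comes with each control period).
- arm.get_image(name): name is "scene" or "top"; returns a dict with "img" (480x640x3 uint8, blue, green, red), "z_map" (480x640 float32, m along the optical axis (not along the pixel's ray), 0 where there is no reading), "vfov" (degrees; the focal length in pixels is half the picture's height over the tangent of half this angle, whatever the lens; pixels are square), "cx", "cy" (the principal point, pixels), "k1" (the pictures are not rectified: a ray, as slopes to the right and down, at radius r is drawn at 1 + k1 r^2 times it, then the intrinsics apply), "extrinsics" (4x4, takes a point from camera to world coordinates). Camera axes: x right, y up, looking along -z (the intrinsics and any distortion apply to the point x, -y, -z); pixel columns grow to the right and rows downward; lengths in m; the calibration is good to about 2 mm. A picture is of the moment at which its call begins.
- arm.sign_off(): hands the job in, once; it reports no verdict.
The state is a dict: "clock": time; "joints": joint angles; "dq": joint speeds; "joint_efforts": joint torques, N m; "position": TCP position; "ee_rot": TCP orientation; "force": force on the tool from outside, world axes, zero at the start; "ft_torque": the same for the moment, N m; "width": opening from 0.0 (shut) to 1.0 (fully open).
Only numpy, scipy, OpenCV 4.12 (cv2) and the standard library are available. Lean on these libraries where they do the work, as an engineer would, in place of code of your own. Each camera call takes 0.05 s, during which the arm holds its last target.

### The job

The glazed lid of the wooden specimen case leans back wide open. Push it forward over its balance with a fingertip so that it begins to fall shut, catch it from below on the outside of a finger before it is down, and lower it gently until it is fully shut, its edge sinking no faster than about 5 cm a second at the last. Do not take the lid between the fingers or force it, do not lift or shove the case along, leave the two rocks and the magnet beside it alone, and finish with the hand clear.

Things in the scene. Friction and masses are not known exactly. Their poses are not given: they have to be found in the camera images.
- case: Wooden specimen case, 1.5 kg, loose, level on the table: open tray 140 (x) x 180 (y) x 56 mm high; the stones fixed inside stay below the rim. Origin: centre of its underside, at table height. x points to the rear, the hinged side, roughly to the robot's right (world -y; heading -1.65 to -1.0 rad); its y roughly away from the robot; z up. The front wall's outer face is at x = -70 mm.
- case_hinge (a point): Middle of the hinge line, which runs along the case's y at its x = +70 mm, z = 56 mm (top of the rear wall). Axes as the case. The lid turns about this line; the line lies in the plane of the lid's underside.
- lid (a joint): Lid angle in rad: 0 shut (level on the rim), 1.57 upright, 1.85 the rear stop, where it starts, leaning back to the rear, and stays if left. The hinge is damped: past upright the lid falls to the front at about 0.75 x cos(angle) rad/s (0.65 to 0.87 with its varying weight), slow at first: 1.45 to 0.8 rad takes 2 to 3 s. Not caught, it bangs shut.
- lid_pane (a point): Centre of the lid's upper face. The lid is a flat wooden frame with a clear pane, solid to the touch: 155 mm from hinge line to free edge, 180 mm wide, 10 mm thick, about 0.3 kg evenly spread. It takes about 1.5 N to hold it up at its free edge, and it yields to a level push of a few N on its face (a steeply slanted finger dragged over its edge jams). Axes as lid_edge.
- lid_edge (a point): Middle of the lid's free edge, on its underside, 155 mm from the hinge line. Shut, it is at x = -85 mm, z = 56 mm in the case's frame: a lip that juts 15 mm beyond the front wall, with room below it for a fingertip. Axes turn with the lid: x from free edge to hinge, y along the edge, z from its underside (0) to its upper face (10 mm).
- marble_grey: Bystander: light grey rough rock, 45x58x42 mm, on the table on the far side of the case (its +y). Origin: centre of its underside.
- gabbro_dark: Bystander: dark rough rock, 52x74x47 mm, on the table behind the case, beyond the hinge (its +x). Origin: centre of its underside.
- magnet: Bystander: small round magnet, 38 mm across, 13 mm high, on the table on the robot's side of the case (its -y), towards its front. Origin: centre of its underside.
Not all that is in view belongs to the job. There is more than one size of the case; the job needs the larger.

How it is judged:
By the outcome, as a careful person would: the job done as asked, in the order asked, and still so for the second after the job is handed in, with the robot touching nothing.
It also fails if it takes over 58 s, if anything falls off the work surface, if the arm or the gripper's body presses on something with over 40 N, if the wrist force passes 120 N, or if a joint passes its speed limit or range.

## Working session

There is one attempt and no reset: what is moved stays moved. The work goes in short steps, Python scripts to look and compute and a tool call to move; the robot and the scene stay as the last step left them, time stands still between calls to the robot, and variables do not carry over. Pictures are saved under pics/ and viewed, and the job is handed in when it is done.

Besides the shell and the picture viewer there is one more tool, called after "Call:" as name(argument=value, ...) on one line, values as JSON. move_arm: Moves the arm, as the interface text tells. Its arguments: {"type":"object","properties":{"steps":{"type":"string"},"squeeze":{"type":"number"}},"required":["steps"]}

```bash
mkdir -p pics; ls
cat > h.py <<'E'
import numpy as np, cv2
from cell import arm
def K(d):
    f=240/np.tan(np.radians(d['vfov'])/2); return np.array([[f,0,d['cx']],[0,f,d['cy']],[0,0,1]]),np.array([d['k1'],0,0,0,0.])
def und(d,uv):
    k,D=K(d); return cv2.undistortPoints(np.array(uv,float).reshape(-1,1,2),k,D)[:,0]
def cloud(d):
    v,u=np.mgrid[0:480,0:640]; n=und(d,np.stack([u.ravel(),v.ravel()],1)).reshape(480,640,2); z=d['z_map']
    P=np.stack([n[...,0]*z,-n[...,1]*z,-z],-1); E=d['extrinsics']; return P@E[:3,:3].T+E[:3,3]
def rayz(d,uv,h):
    n=und(d,uv); E=d['extrinsics']; r=np.c_[n[:,0],-n[:,1],-np.ones(len(n))]@E[:3,:3].T; o=E[:3,3]
    return o+r*((h-o[2])/r[:,2])[:,None]
def proj(d,P):
    k,D=K(d);E=d['extrinsics']; c=(np.array(P)-E[:3,3])@E[:3,:3]; c=c*[1,-1,-1]
    return cv2.projectPoints(c.reshape(-1,1,3),np.zeros(3),np.zeros(3),k,D)[0][:,0]
E
python3 - <<'E'
from h import *
print(arm.observe())
for n in('scene','top'):
    d=arm.get_image(n); cv2.imwrite(f'pics/{n}0.png',d['img']); print(n,d['vfov'],d['cx'],d['cy'],d['k1'],d['extrinsics'].round(3).tolist()); np.savez(f'{n}0.npz',**d)
E
```

```text
pics
{'clock': 0.0, 'joints': array([-1.29358514,  0.43518207,  0.02497048,  1.57410592, -0.0115794 ,
        1.13398235, -0.07506106]), 'dq': array([-7.21950635e-04, -7.89633427e-04,  3.12949269e-04, -1.41512667e-03,
       -2.11560306e-03, -5.81846295e-05, -6.47741147e-04]), 'joint_efforts': array([ 1.14906680e-05, -6.67846799e+01,  9.84985940e-01, -3.14461613e+01,
       -6.05136459e-02,  4.29449393e-02,  1.71904444e-04]), 'position': array([0.23158505, 0.5799626 , 0.22596695]), 'ee_rot': array([-0.92598727,  1.36648981,  0.92436289]), 'force': array([-1.15884889, -0.01678185, -0.21350471]), 'ft_torque': array([ 0.03521803,  0.02727887, -0.03535488]), 'width': 1.0000127488968187}
scene 54.494205535187305 317.232823577795 239.78967696780398 -0.016786805334442403 [[-0.552, 0.49, -0.675, -0.06], [-0.834, -0.312, 0.455, 0.421], [0.013, 0.814, 0.581, 0.619], [0.0, 0.0, 0.0, 1.0]]
top 51.21278507265411 318.97668697000046 241.71350596941107 0.01651217170084554 [[0.017, 0.985, -0.173, 0.403], [-1.0, 0.019, 0.011, -0.008], [0.015, 0.173, 0.985, 1.157], [0.0, 0.0, 0.0, 1.0]]
```

View pics/scene0.png

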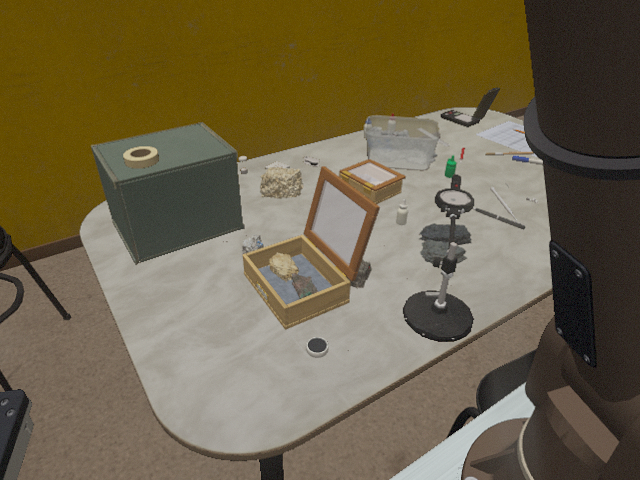

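View pics/top0.png

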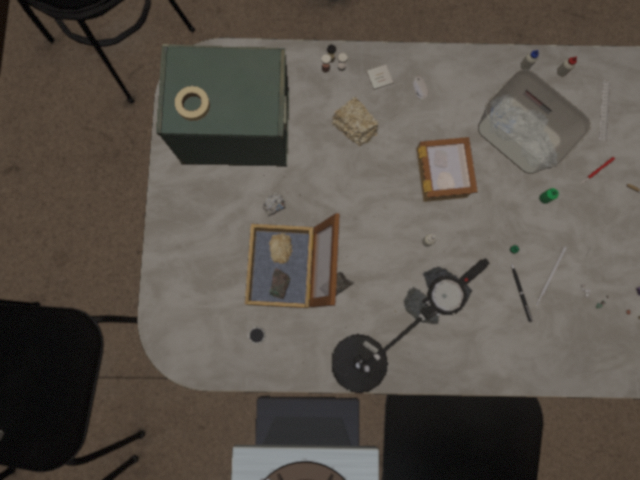

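The top view shows the case with its tray at cols 248–312, rows 226–306, and the lid leaning right to col 338. The magnet is at (257,335), the grey rock at (273,205) and the dark rock at (344,283). Next I'll measure the case.

```bash
python3 - <<'E'
from h import *
for n in('top','scene'):
    d=dict(np.load(n+'0.npz')); P=cloud(d); z=d['z_map']
    reg=(z>0)&(P[...,0]>0.2)&(P[...,0]<.65)&(P[...,1]>-.12)&(P[...,1]<.25)
    t=reg&(abs(P[...,2])<.01); print(n,'table z',np.median(P[t][:,2]))
    m=reg&(abs(P[...,2]-.056)<.006)
    nl,lab,st,_=cv2.connectedComponentsWithStats(m.astype(np.uint8))
    for i in np.argsort(-st[1:,4])[:4]+1:
        q=P[lab==i]; r=cv2.minAreaRect(q[:,:2].astype(np.float32)); print(st[i],np.median(q[:,2]),r,cv2.boxPoints(r).round(4).tolist())
    m=reg&(P[...,2]>.075)
    q=P[m]; c=q.mean(0); 
    nl,lab,st,_=cv2.connectedComponentsWithStats(m.astype(np.uint8))
    for i in np.argsort(-st[1:,4])[:3]+1:
        q=P[lab==i]; c=np.median(q,0); w=np.linalg.svd(q-q.mean(0),full_matrices=False); print('hi',st[i],q.min(0),q.max(0),w[2][2],w[1]/len(q)**.5)
E
python3 - <<'E'
import cv2
for n,b in(('top',(230,180,380,350)),('scene',(220,150,400,370))):
    i=cv2.imread(f'pics/{n}0.png')[b[1]:b[3],b[0]:b[2]]; s=3.5 if n=='top' else 2.7
    cv2.imwrite(f'pics/{n}0z.png',cv2.resize(i,None,fx=s,fy=s,interpolation=2))
E
```

```text
top table z -0.0007108280022531943
[ 244  224   70   83 1052] 0.05486437849064163 ((0.5435895919799805, 0.06657739728689194), (0.14304441213607788, 0.18013662099838257), 88.03357696533203) [[0.4510999917984009, -0.0017999999690800905], [0.6312000155448914, -0.00800000037997961], [0.6360999941825867, 0.13500000536441803], [0.4560000002384186, 0.14110000431537628]]
[282 280   2   2   3] 0.05238415086728465 ((0.508606493473053, 0.0575496107339859), (0.0029113960918039083, 0.0016460212646052241), 47.42881393432617) [[0.5070000290870667, 0.05700000002980232], [0.5081999897956848, 0.05590000003576279], [0.510200023651123, 0.05810000002384186], [0.5090000033378601, 0.05920000001788139]]
[311 307   2   1   2] 0.058890660934788674 ((0.4509466290473938, -0.006952185183763504), (0.0021748219151049852, 0.0), 91.74407196044922) [[0.45100000500679016, -0.00800000037997961], [0.45100000500679016, -0.00800000037997961], [0.45089998841285706, -0.005900000222027302], [0.45089998841285706, -0.005900000222027302]]
[275 268   1   1   1] 0.050123238592891584 ((0.535789430141449, 0.07576350122690201), (0.0, 0.0), 0.0) [[0.5357999801635742, 0.07580000162124634], [0.5357999801635742, 0.07580000162124634], [0.5357999801635742, 0.07580000162124634], [0.5357999801635742, 0.07580000162124634]]
hi [ 310  213   29   94 2013] [ 0.44934545 -0.0558895   0.07500993] [ 0.62975491 -0.0036723   0.20791009] [0.0344058  0.95828902 0.28372238] [0.05241572 0.04377851 0.00215155]
hi [354 354  16  18 152] [ 0.32359238 -0.11974695  0.10783079] [ 0.35614937 -0.09387888  0.17495047] [ 0.39533798 -0.91111042 -0.11655765] [0.01572035 0.00803965 0.00480513]Traceback (most recent call last):
  File "<stdin>", line 14, in <module>
IndexError: index 2 is out of bounds for axis 0 with size 1
```

View pics/top0z.png

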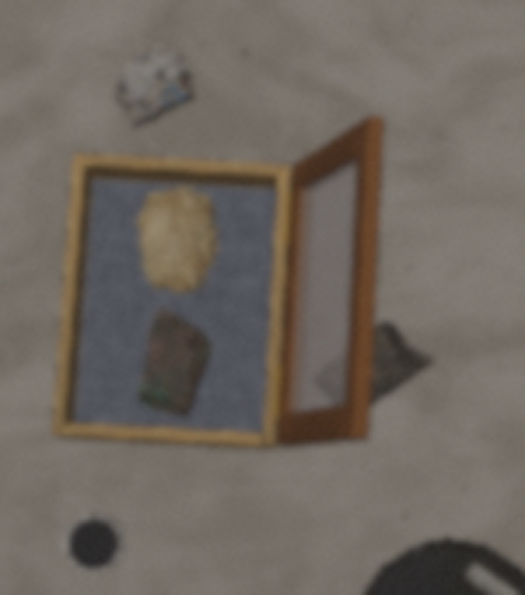

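View pics/scene0z.png

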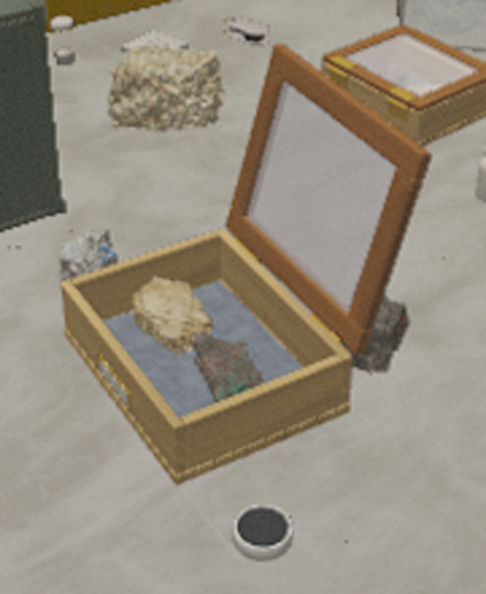

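Run:
```python
from h import *
from scipy.spatial.transform import Rotation as R
print(R.from_rotvec(arm.observe()['ee_rot']).as_matrix().round(4))
d=dict(np.load('scene0.npz')); P=cloud(d); z=d['z_map']; print((z>0).mean())
c=np.array([.5436,.0666]);h=-1.605; X=np.array([np.cos(h),np.sin(h)]);Y=np.array([-X[1],X[0]])
def W(x,y,z): return [*(c+X*x+Y*y),z]
pts=[W(x,y,.056) for x in(-.07,.07) for y in(-.09,.09)]+[W(.1127,y,.205) for y in(-.09,.09)]
for n in('scene','top'):
    d=dict(np.load(n+'0.npz')); i=d['img'].copy()
    for u in proj(d,pts): cv2.circle(i,tuple(int(round(float(v))) for v in u),1,(0,0,255),-1)
    b=(230,180,380,350) if n=='top' else (220,150,400,370)
    cv2.imwrite(f'pics/{n}chk.png',cv2.resize(i[b[1]:b[3],b[0]:b[2]],None,fx=2.7,fy=2.7,interpolation=0))
    g=i[330:480,0:140]; cv2.imwrite(f'pics/{n}g.png',cv2.resize(g,None,fx=4,fy=4))
```

```text
[[-4.000e-04 -9.287e-01  3.708e-01]
 [-1.300e-03  3.708e-01  9.287e-01]
 [-1.000e+00 -1.000e-04 -1.400e-03]]
0.995888671875
```

View pics/scenechk.png

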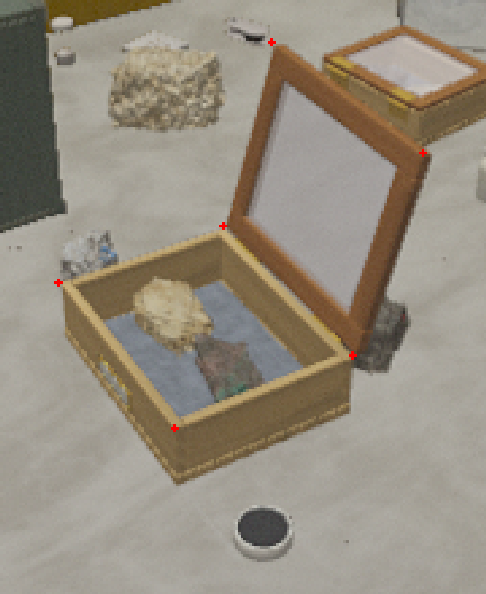

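View pics/topchk.png

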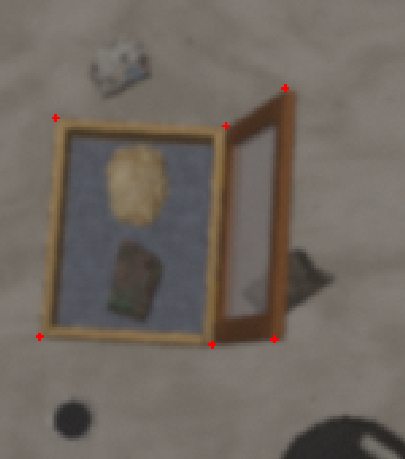

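View pics/sceneg.png

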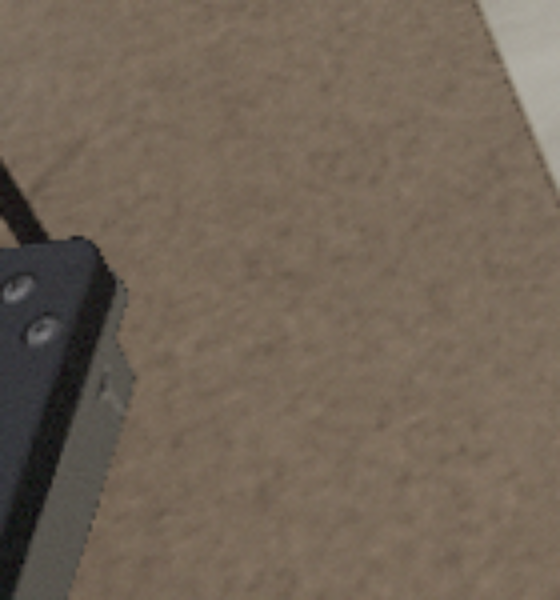

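```bash
cat >> h.py <<'E'
C0=np.array([.542,.0645]);HD=-1.605; XC=np.array([np.cos(HD),np.sin(HD)]);YC=np.array([-XC[1],XC[0]])
def W(x,y,z): return np.array([*(C0+XC*x+YC*y),z])
def toC(p): v=np.array(p[:2])-C0; return np.array([v@XC,v@YC,p[2]])
def st():
    from scipy.spatial.transform import Rotation as R
    s=arm.observe(); r=R.from_rotvec(s['ee_rot']).as_matrix()
    print('t',round(s['clock'],3),'case xyz',toC(s['position']).round(4),'Fcase',(s['force'][:2]@XC).round(2),(s['force'][:2]@YC).round(2),s['force'][2].round(2),'w',round(s['width'],3))
    return s,r
E
python3 - <<'E'
from h import *
s,r=st()
for n in('top','scene'):
    d=dict(np.load(n+'0.npz')); P=cloud(d)
    for (a,b,c,e) in((.42,.65,-.25,-.06),(.3,.7,.13,.3),(.2,.4,-.1,.6),(.4,.6,.15,.6)):
        m=(P[...,0]>a)&(P[...,0]<b)&(P[...,1]>c)&(P[...,1]<e)&(P[...,2]<.4); q=P[m]; print(n,a,b,c,e,q[q[:,2].argmax()] if len(q) else None)
t=W(.165,0,.175); print('target',t,'shift tool now',r.T@(W(.165,0,.28)-s['position']),'front', r.T@(W(-.25,0,.28)-s['position']))
E
```

```text
t 0.1 case xyz [-0.5046 -0.3279  0.226 ] Fcase -0.26 0.14 -0.19 w 1.0
top 0.42 0.65 -0.25 -0.06 [ 0.48416788 -0.24748183  0.13803076]
top 0.3 0.7 0.13 0.3 [0.48512237 0.13201323 0.06173544]
top 0.2 0.4 -0.1 0.6 [0.23266062 0.48592922 0.30212529]
top 0.4 0.6 0.15 0.6 [0.52160284 0.37538004 0.00745545]
scene 0.42 0.65 -0.25 -0.06 [ 0.4825517  -0.24902222  0.13819693]
scene 0.3 0.7 0.13 0.3 [0.55386167 0.1320422  0.05786753]
scene 0.2 0.4 -0.1 0.6 [0.20253528 0.49157595 0.33611667]
scene 0.4 0.6 0.15 0.6 [0.59817358 0.15452317 0.00334663]
target [ 0.53635749 -0.10040349  0.175     ] shift tool now [-0.0531867  -0.53535796 -0.51899576] front [-0.05374038 -0.39474691 -0.12854317]
```

Call:
move_arm(steps="-0.054 -0.395 -0.129 -0.346 255;-0.054 -0.395 -0.129 -0.346 255;-0.054 -0.395 -0.129 -0.346 255;-0.054 -0.395 -0.129 -0.346 255;-0.054 -0.395 -0.129 -0.346 255;-0.054 -0.395 -0.129 -0.346 255;-0.054 -0.395 -0.129 -0.346 255;-0.054 -0.395 -0.129 -0.346 255;-0.054 -0.395 -0.129 -0.346 255;-0.054 -0.395 -0.129 -0.346 255", squeeze=10)

```text
clock: 0.93
position: [0.5501, 0.314, 0.2805]
ee_rot: [-1.184, 1.226, 1.184]
force: [0.7, 1.0, -0.2]
width: 0.324
```

Run:
```python
from h import *
s,r=st(); print(r.round(3)); print('to front',r.T@(W(-.25,0,.28)-s['position']),'behind',r.T@(W(.165,0,.28)-s['position']))
for n in('scene','top'):
    d=arm.get_image(n); cv2.imwrite(f'pics/{n}1.png',d['img']); np.savez(n+'1.npz',**d)
```

```text
t 0.933 case xyz [-0.2496 -0.0005  0.2805] Fcase -0.98 0.71 -0.2 w 0.324
[[-0.    -0.999  0.034]
 [-0.     0.034  0.999]
 [-1.     0.    -0.   ]]
to front [ 0.00045085 -0.00048418  0.00041464] behind [ 5.55216677e-04 -3.25344879e-04 -4.14585312e-01]
```

View pics/scene1.png

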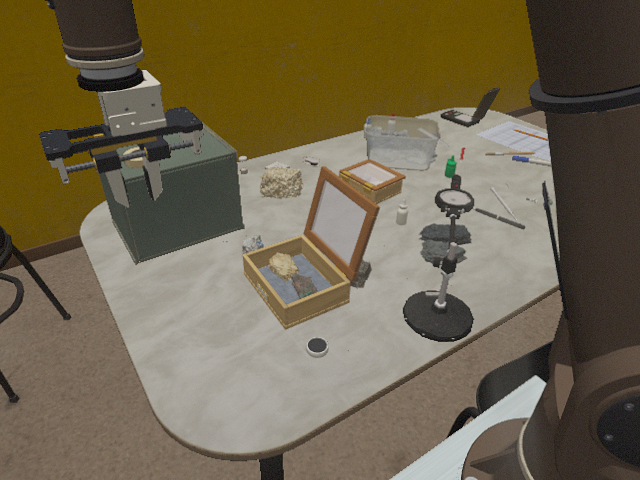

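The gripper is now in view at upper left, around (125,150), in front of the case. Its fingers seem to taper at the tips, so I'll zoom in.

Run:
```python
import cv2
i=cv2.imread('pics/scene1.png')[90:230,30:230]; cv2.imwrite('pics/z1.png',cv2.resize(i,None,fx=4,fy=4,interpolation=2))
from h import *
d=dict(np.load('scene1.npz')); P=cloud(d)
q=P[90:230,30:230].reshape(-1,3); q=q[(q[:,2]>.27)&(q[:,2]<.42)&(abs(q[:,0]-.55)<.06)&(abs(q[:,1]-.314)<.12)]
for z in np.arange(.27,.42,.006):
    a=q[(q[:,2]>=z)&(q[:,2]<z+.006)]
    if len(a): print(round(z-.2805,4), (np.sort(a[:,1])-.314).round(3)[[0,-1]], (a[:,0].min()-.55).round(3), (a[:,0].max()-.55).round(3), np.histogram(a[:,1]-.314,bins=np.arange(-.07,.08,.01))[0])
```

```text
-0.0045 [-0.02   0.019] -0.01 -0.002 [0 0 0 0 1 6 0 0 5 0 0 0 0 0 0]
0.0015 [-0.025  0.024] -0.012 0.007 [ 0  0  0  0 10 22  0  0 15  9  0  0  0  0  0]
0.0075 [-0.033  0.031] -0.014 0.011 [ 0  0  0  2 28 21  0  0 19 26  4  0  0  0  0]
0.0135 [-0.031  0.032] -0.014 0.009 [ 0  0  0  4 29 25  0  0 14 33  5  0  0  0  0]
0.0195 [-0.032  0.032] -0.013 0.011 [ 0  0  0  8 29 22  0  0 16 32  9  0  0  0  0]
0.0255 [-0.033  0.032] -0.014 0.008 [ 0  0  0 10 27 21  0  0 17 30 12  0  0  0  0]
0.0315 [-0.033  0.033] -0.013 0.008 [ 0  0  0 11 29 26  0  0 19 35 13  0  0  0  0]
0.0375 [-0.034  0.034] -0.013 0.011 [ 0  0  0 11 32 23  0  0 17 32 12  0  0  0  0]
0.0435 [-0.034  0.033] -0.013 0.013 [ 0  0  0 13 29 31  0  0 17 33 16  0  0  0  0]
0.0495 [-0.035  0.034] -0.013 0.011 [ 0  0  0 16 31 20  0  0  8 35 13  0  0  0  0]
0.0555 [-0.034  0.044] -0.014 0.006 [ 0  0  0  7 13 16  0  0  2  7  4  4  0  0  0]
0.0615 [-0.083  0.087] -0.039 0.032 [ 0  0  0  0  0 10  0  0  0  0  0  2  0  0  0]
0.0675 [-0.087  0.087] -0.041 0.032 [ 0  0 11 20 19 23  0  0  6 28 31 24  0  0  4]
0.0735 [-0.087  0.087] -0.041 0.028
[... 190 characters left out ...]
8 21 81 90 53  0  0  4]
0.0915 [-0.093  0.094] -0.042 0.023 [ 3  3  1 11 26 24 28 28 32 56 42 16  3  0  4]
0.0975 [-0.094  0.095] -0.042 0.023 [42 34 33 37 38 38 39 38 37 77 74 80 81 52 44]
0.1035 [-0.096  0.095] -0.041 0.042 [144  71  40  38  39  37  39  36 109 111  88  92  94 158 234]
0.1095 [-0.05   0.017] -0.028 0.025 [ 0  0 34 38 36 37 37 38 50  0  0  0  0  0  0]
0.1155 [-0.05   0.017] -0.029 0.02 [ 0  0 44 43 47 37 39 42 48  0  0  0  0  0  0]
0.1215 [-0.05   0.017] -0.03 0.021 [ 0  0 37 36 38 38 38 41 55  0  0  0  0  0  0]
0.1275 [-0.049  0.017] -0.028 0.021 [ 0  0 37 37 38 44 53 47 55  0  0  0  0  0  0]
0.1335 [-0.05   0.017] -0.026 0.022 [ 0  1 37 40 43 42 42 43 53  0  0  0  0  0  0]
```

View pics/z1.png

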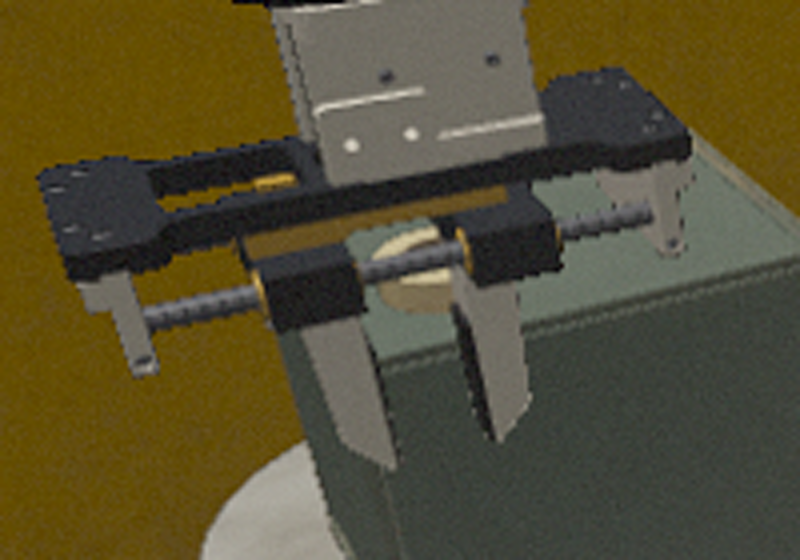

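The fingertips are bevelled, and the backs are nearly vertical when the tool points down. I'll cross over the lid at height 0.28 with the fingers shut.

Call:
move_arm(steps="0 0 -0.415 0 255;0 0 -0.415 0 255;0 0 -0.415 0 255;0 0 -0.415 0 255;0 0 -0.415 0 255;0 0 -0.415 0 255;0 0 -0.415 0 255;0 0 -0.415 0 255;0 0 -0.415 0 255;0 0 -0.415 0 255")

```text
clock: 1.87
position: [0.5341, -0.1011, 0.2803]
ee_rot: [-1.184, 1.225, 1.184]
force: [0.8, -0.2, -0.9]
width: 0.007
```

Run:
```python
from h import *
s,r=st(); print('behind',r.T@(W(.165,0,.175)-s['position']))
```

```text
t 1.867 case xyz [ 0.1658 -0.0022  0.2803] Fcase 0.22 0.77 -0.88 w 0.007
behind [ 0.10529863 -0.00226552  0.00076564]
```

Call:
move_arm(steps="0.035 0 0 0 255;0.07 0 0 0 255;0.1 0 0 0 255;0.105 0 0 0 255;0.105 0 0 0 255")

```text
clock: 2.28
position: [0.5334, -0.0987, 0.1738]
ee_rot: [-1.182, 1.228, 1.188]
force: [0.2, -1.5, 0.1]
width: 0.003
```

Run:
```python
from h import *
s,r=st()
d=arm.get_image('top'); cv2.imwrite('pics/top2.png',cv2.resize(d['img'][180:360,220:440],None,fx=3,fy=3))
d=arm.get_image('scene'); cv2.imwrite('pics/scene2.png',cv2.resize(d['img'][60:330,220:480],None,fx=2,fy=2)); P=cloud(d)
q=P[100:300,240:420].reshape(-1,3)
a=[ (p[1],p[2],p[0]) for p in q if .42<p[0]<.65]
```

```text
t 2.283 case xyz [ 0.1634 -0.003   0.1738] Fcase 1.52 0.26 0.09 w 0.003
```

View pics/scene2.png

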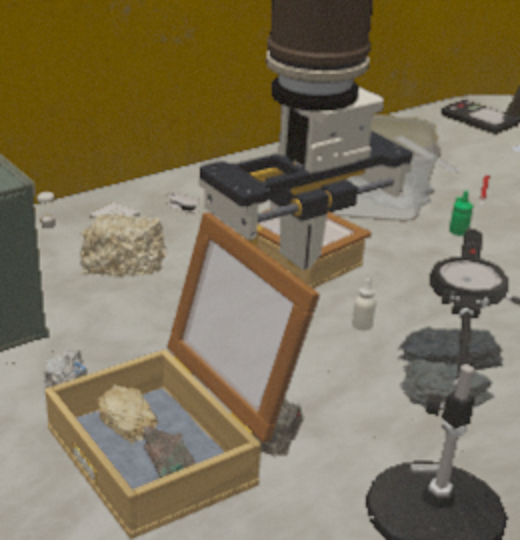

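View pics/top2.png

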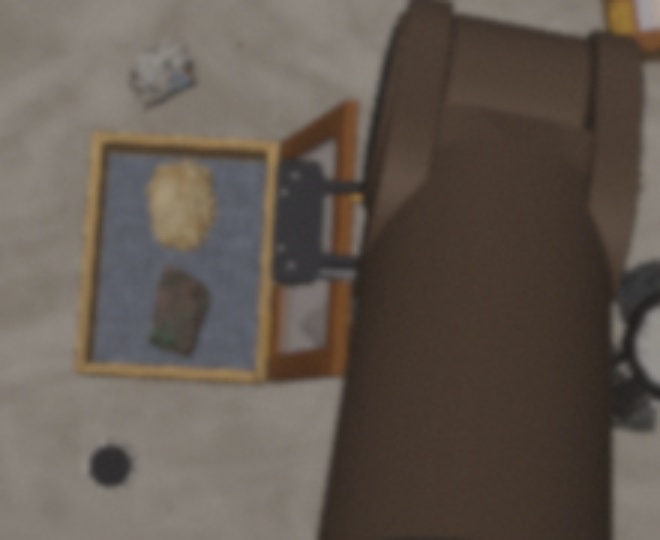

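Call:
move_arm(steps="0 0 0.006 0 255;0 0 0.012 0 255;0 0 0.018 0 255;0 0 0.024 0 255;0 0 0.03 0 255;0 0 0.036 0 255;0 0 0.042 0 255;0 0 0.048 0 255")

```text
clock: 3.05
position: [0.5366, -0.0506, 0.1756]
ee_rot: [-1.184, 1.225, 1.184]
force: [-0.3, -1.9, 1.1]
width: 0.006
```

```bash
cat >> h.py <<'E'
def ang(show=None):
    d=arm.get_image('scene'); P=cloud(d)
    if show: cv2.imwrite(show,cv2.resize(d['img'][60:330,200:480],None,fx=2,fy=2))
    q=P.reshape(-1,3); v=q[:,:2]-C0; c=np.c_[v@XC,v@YC,q[:,2]]
    hsv=cv2.cvtColor(d['img'],cv2.COLOR_BGR2HSV).reshape(-1,3)
    m=(abs(c[:,1])<.085)&(abs(c[:,1])>.03)&(c[:,2]>.07)&(c[:,2]<.22)&(c[:,0]>-.09)&(c[:,0]<.13)
    a=np.arctan2(c[m,2]-.056,.07-c[m,0]); rr=np.hypot(c[m,2]-.056,.07-c[m,0]); k=(rr>.06)&(rr<.165)
    print('lid angle med',np.median(a[k]).round(3),'pct',np.percentile(a[k],[10,90]).round(3),'n',k.sum())
E
python3 - <<'E'
from h import *
s,r=st(); ang('pics/scene3.png')
E
```

```text
t 3.05 case xyz [ 0.1152 -0.0015  0.1756] Fcase 1.91 -0.2 1.1 w 0.006
lid angle med 1.71 pct [1.684 1.73 ] n 1510
```

View pics/scene3.png

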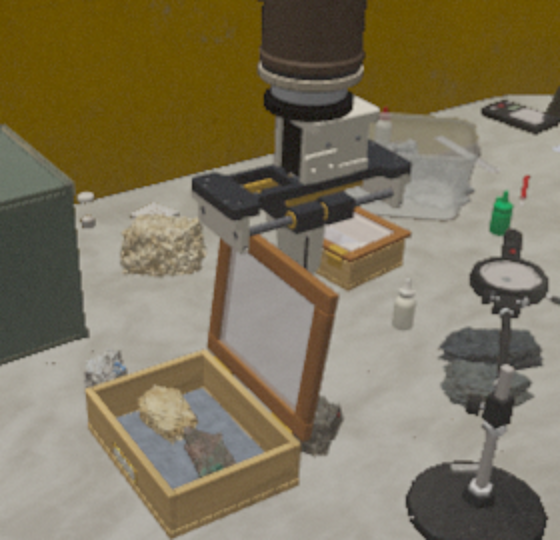

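The lid is rising, at about 1.71 rad by the scene camera. I'll keep pushing past upright.

Call:
move_arm(steps="0 0 0.006 0 255;0 0 0.012 0 255;0 0 0.018 0 255;0 0 0.024 0 255;0 0 0.03 0 255;0 0 0.034 0 255")

```text
clock: 3.6
position: [0.5376, -0.016, 0.1753]
ee_rot: [-1.184, 1.225, 1.185]
force: [0.8, -0.9, -0.7]
width: 0.005
```

Run:
```python
from h import *
s,r=st(); ang('pics/scene4.png')
```

```text
t 3.6 case xyz [ 0.0806 -0.0016  0.1753] Fcase 0.91 0.83 -0.67 w 0.005
lid angle med 1.481 pct [1.453 1.499] n 1169
```

Call:
move_arm(steps="-0.01 0 -0.015 0 255;-0.045 0 -0.015 0 255;-0.07 0 0.005 0 255;-0.07 0 0.045 0 255;-0.07 0 0.085 0 255;-0.07 0 0.12 0 255;-0.04 0 0.133 0 255;-0.01 0 0.133 0 255;0 0 0.133 0 255")

```text
clock: 4.4
position: [0.5398, 0.117, 0.1718]
ee_rot: [-1.185, 1.228, 1.189]
force: [-1.0, -0.9, 0.0]
width: 0.003
```

Run:
```python
from h import *
s,r=st(); ang('pics/scene5.png')
```

```text
t 4.4 case xyz [-0.0524 -0.004   0.1718] Fcase 0.94 -1.01 0.02 w 0.003
lid angle med 1.447 pct [1.421 1.465] n 1171
```

View pics/scene5.png

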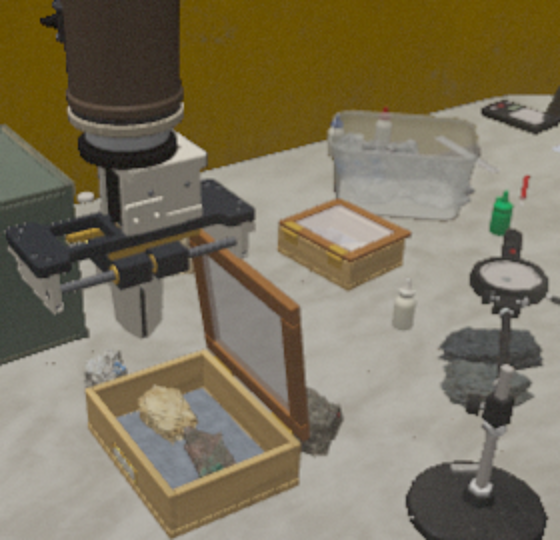

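Call:
move_arm(steps="0 0 0 0 255;0 0 0 0 255;0 0 0 0 255;0 0 0 0 255;0 0 0 0 255;0 0 0 0 255;0 0 0 0 255;0 0 0 0 255")

```text
clock: 5.12
position: [0.5422, 0.1158, 0.1756]
ee_rot: [-1.184, 1.225, 1.184]
force: [-0.2, -0.2, -0.4]
width: 0.006
```

Run:
```python
from h import *
s,r=st(); ang()
```

```text
t 5.117 case xyz [-0.0513 -0.0015  0.1756] Fcase 0.2 -0.21 -0.37 w 0.006
lid angle med 1.404 pct [1.378 1.423] n 1123
```

Call:
move_arm(steps="0.005 0 0 0 255;0.005 0 0 0 255;0.005 0 0 0 255;0.005 0 0 0 255;0.005 0 0 0 255;0.005 0 0 0 255;0.005 0 0 0 255;0.005 0 0 0 255;0.005 0 0 0 255;0.005 0 0 0 255")

```text
clock: 6.0
position: [0.5421, 0.1158, 0.1705]
ee_rot: [-1.184, 1.225, 1.184]
force: [-0.5, -0.2, 1.2]
width: 0.006
```

Run:
```python
from h import *
s,r=st(); ang()
```

```text
t 6.0 case xyz [-0.0513 -0.0016  0.1705] Fcase 0.22 -0.47 1.19 w 0.006
lid angle med 1.311 pct [1.284 1.329] n 870
```

Call:
move_arm(steps="0 0 0 0 255;0 0 0 0 255;0 0 0 0 255;0 0 0 0 255;0.003 0 0 0 255;0.006 0 0 0 255;0.009 0 0 0 255;0.012 0 0 0 255;0.015 0 0 0 255;0.015 0 0 0 255")

```text
clock: 6.88
position: [0.5417, 0.1157, 0.1546]
ee_rot: [-1.184, 1.226, 1.185]
force: [0.3, 0.2, 0.3]
width: 0.006
```

Run:
```python
from h import *
s,r=st(); ang('pics/scene6.png')
```

```text
t 6.883 case xyz [-0.0512 -0.002   0.1546] Fcase -0.19 0.33 0.32 w 0.006
lid angle med 1.136 pct [1.109 1.155] n 442
```

View pics/scene6.png

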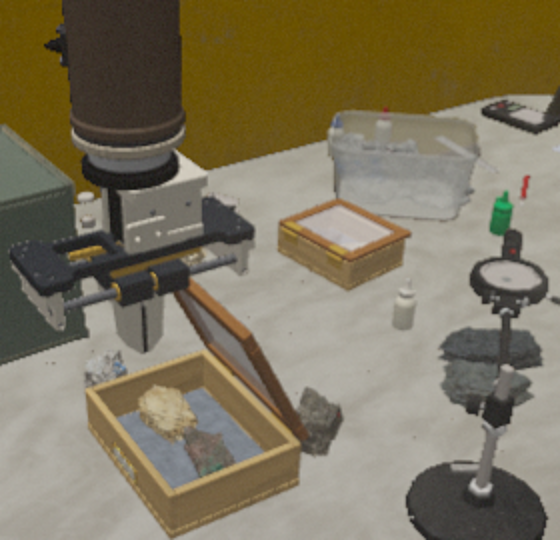

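Call:
move_arm(steps="0 0 0 0 255;0 0 0 0 255;0.002 0 0 0 255;0.004 0 0 0 255;0.006 0 0 0 255;0.008 0 0 0 255;0.01 0 0 0 255;0.012 0 0 0 255;0.014 0 0 0 255;0.014 0 0 0 255")

```text
clock: 7.77
position: [0.5422, 0.1165, 0.1412]
ee_rot: [-1.184, 1.224, 1.185]
force: [0.7, 1.6, -0.1]
width: 0.006
```

Run:
```python
from h import *
s,r=st(); ang('pics/scene7.png')
```

```text
t 7.767 case xyz [-0.052  -0.0016  0.1412] Fcase -1.66 0.64 -0.11 w 0.006
lid angle med 0.915 pct [0.86  1.004] n 300
```

View pics/scene7.png

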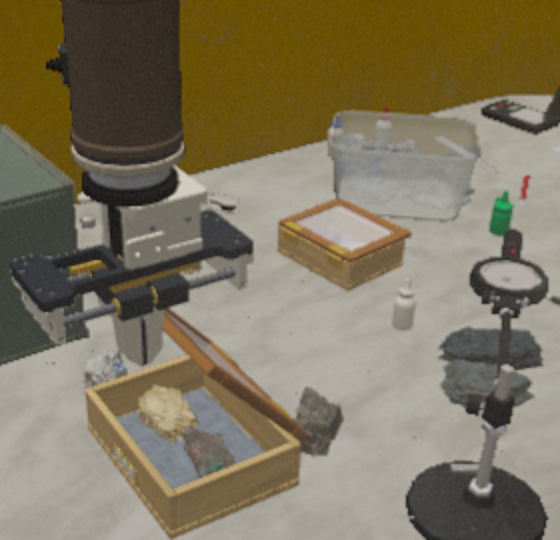

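The lid is caught. It rests on the finger's outer back at about 0.84 rad, with a 1.7 N force along −x. Next I'll work out the arc to lower it on.

```bash
cat > arc.py <<'E'
import sys,numpy as np
a=float(sys.argv[1]);d=float(sys.argv[2]);n=int(sys.argv[3])
for i in range(1,n+1):
    t=a-d*i; print(f"{.155*(np.sin(a)-np.sin(t)):.4f} 0 {.155*(np.cos(t)-np.cos(a)):.4f} 0 255",end=';')
print(t)
E
python3 arc.py .835 .025 10
```

```text
0.0026 0 0.0028 0 255;0.0053 0 0.0056 0 255;0.0081 0 0.0083 0 255;0.0110 0 0.0110 0 255;0.0139 0 0.0135 0 255;0.0168 0 0.0160 0 255;0.0199 0 0.0184 0 255;0.0230 0 0.0208 0 255;0.0261 0 0.0230 0 255;0.0293 0 0.0252 0 255;0.585
```

Call:
move_arm(steps="0 0 0 0 255;0 0 0 0 255;0.002 0 0.0028 0 255;0.005 0 0.0056 0 255;0.008 0 0.008 0 255;0.011 0 0.011 0 255;0.014 0 0.0135 0 255;0.017 0 0.016 0 255")

```text
clock: 8.48
position: [0.5429, 0.1328, 0.1243]
ee_rot: [-1.184, 1.224, 1.185]
force: [0.7, 4.5, 3.5]
width: 0.006
```

```bash
cat >> h.py <<'E'
def ang2(show=None):
    d=arm.get_image('scene'); P=cloud(d)
    if show: cv2.imwrite(show,cv2.resize(d['img'][60:330,200:480],None,fx=2,fy=2))
    hsv=cv2.cvtColor(d['img'],cv2.COLOR_BGR2HSV)
    q=P.reshape(-1,3); v=q[:,:2]-C0; c=np.c_[v@XC,v@YC,q[:,2]]
    # upper-face pts: y in frame, exclude finger
    m=(abs(c[:,1])<.095)&(c[:,2]>.062)&(c[:,0]>-.09)&(c[:,0]<.06)&(c[:,2]<.21)
    # upper face: distance .01 above plane through hinge
    dx=.07-c[m,0]; dz=c[m,2]-.056; rr=np.hypot(dx,dz); y=c[m,1]
    k=(rr>.06)&(rr<.158)&((y<-.04)|(y>.04)); a=np.arctan2(dz,dx)-np.arcsin(.01/rr)
    print('ang2 med',np.median(a[k]).round(3),np.percentile(a[k],[10,25,75,90]).round(3),k.sum())
E
python3 - <<'E'
from h import *
s,r=st(); ang2('pics/scene8.png')
E
python3 arc.py .68 .025 10
```

```text
t 8.483 case xyz [-0.0683 -0.0014  0.1243] Fcase -4.55 0.56 3.55 w 0.006
ang2 med 0.667 [0.634 0.651 0.69  0.696] 640
0.0030 0 0.0024 0 255;0.0061 0 0.0047 0 255;0.0093 0 0.0070 0 255;0.0125 0 0.0091 0 255;0.0158 0 0.0112 0 255;0.0191 0 0.0132 0 255;0.0225 0 0.0151 0 255;0.0259 0 0.0170 0 255;0.0293 0 0.0187 0 255;0.0328 0 0.0204 0 255;0.43000000000000005
```

View pics/scene8.png

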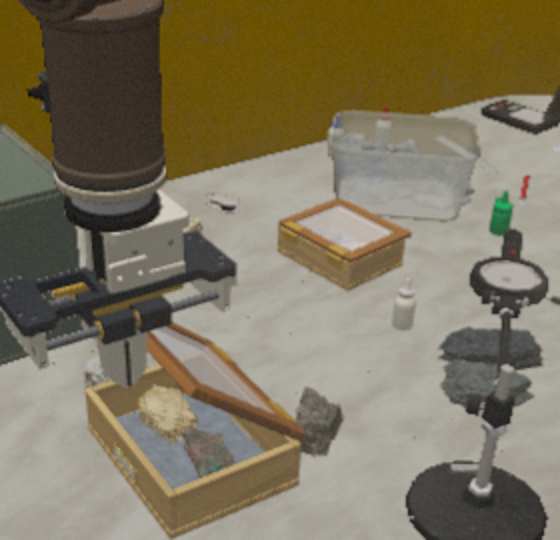

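Call:
move_arm(steps="0.001 0 0.0025 0 255;0.004 0 0.005 0 255;0.0075 0 0.0075 0 255;0.0105 0 0.01 0 255;0.014 0 0.012 0 255;0.0175 0 0.014 0 255")

```text
clock: 9.03
position: [0.5431, 0.1461, 0.1065]
ee_rot: [-1.184, 1.225, 1.184]
force: [-0.3, 2.0, 1.7]
width: 0.009
```

```bash
python3 - <<'E'
from h import *
s,r=st(); ang2()
E
python3 arc.py .54 .025 10
```

```text
t 9.033 case xyz [-0.0816 -0.0017  0.1065] Fcase -2.03 -0.41 1.73 w 0.009
ang2 med 0.527 [0.495 0.509 0.548 0.553] 810
0.0033 0 0.0020 0 255;0.0067 0 0.0038 0 255;0.0102 0 0.0056 0 255;0.0137 0 0.0073 0 255;0.0172 0 0.0089 0 255;0.0208 0 0.0104 0 255;0.0244 0 0.0118 0 255;0.0280 0 0.0132 0 255;0.0317 0 0.0144 0 255;0.0354 0 0.0156 0 255;0.29000000000000004
```

Call:
move_arm(steps="0 0 0.001 0 255;0.002 0 0.0025 0 255;0.0045 0 0.004 0 255;0.007 0 0.0055 0 255;0.0095 0 0.007 0 255;0.0125 0 0.0083 0 255")

```text
clock: 9.58
position: [0.5434, 0.1542, 0.0942]
ee_rot: [-1.184, 1.225, 1.184]
force: [-1.2, 1.9, -0.6]
width: 0.001
```

```bash
python3 - <<'E'
from h import *
s,r=st(); ang2('pics/scene9.png')
E
python3 arc.py .43 .02 10
```

```text
t 9.583 case xyz [-0.0897 -0.0017  0.0942] Fcase -1.9 -1.31 -0.63 w 0.001
ang2 med 0.42 [0.388 0.402 0.44  0.445] 960
0.0028 0 0.0013 0 255;0.0057 0 0.0025 0 255;0.0086 0 0.0036 0 255;0.0115 0 0.0047 0 255;0.0144 0 0.0057 0 255;0.0173 0 0.0067 0 255;0.0203 0 0.0076 0 255;0.0233 0 0.0085 0 255;0.0263 0 0.0093 0 255;0.0293 0 0.0100 0 255;0.22999999999999998
```

View pics/scene9.png

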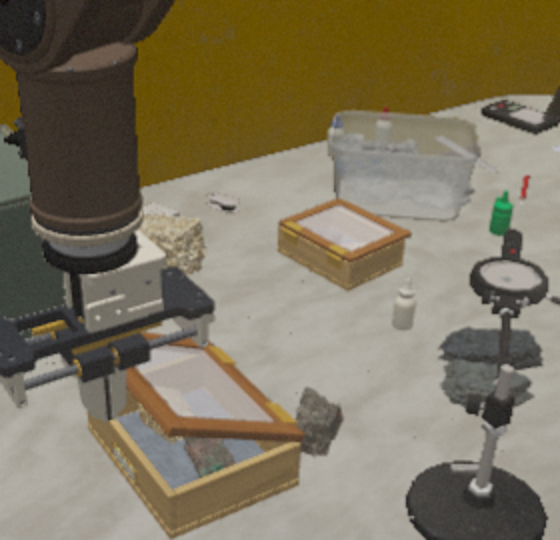

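Call:
move_arm(steps="0.002 0 0.001 0 255;0.0045 0 0.002 0 255;0.007 0 0.003 0 255;0.0095 0 0.004 0 255;0.012 0 0.005 0 255;0.0145 0 0.0057 0 255")

```text
clock: 10.13
position: [0.5436, 0.1603, 0.0797]
ee_rot: [-1.184, 1.225, 1.185]
force: [-0.9, 3.8, 1.4]
width: 0.007
```

```bash
python3 - <<'E'
from h import *
s,r=st(); ang2()
E
python3 arc.py .32 .018 10
```

```text
t 10.133 case xyz [-0.0958 -0.0017  0.0797] Fcase -3.77 -1.04 1.39 w 0.007
ang2 med 0.32 [0.287 0.302 0.338 0.344] 1067
0.0027 0 0.0009 0 255;0.0053 0 0.0017 0 255;0.0080 0 0.0024 0 255;0.0107 0 0.0031 0 255;0.0134 0 0.0038 0 255;0.0161 0 0.0044 0 255;0.0189 0 0.0050 0 255;0.0216 0 0.0055 0 255;0.0244 0 0.0059 0 255;0.0271 0 0.0064 0 255;0.14
```

Call:
move_arm(steps="0.002 0 0.0013 0 255;0.0045 0 0.0021 0 255;0.007 0 0.0028 0 255;0.0095 0 0.0035 0 255;0.012 0 0.0041 0 255;0.0145 0 0.0047 0 255")

```text
clock: 10.68
position: [0.5439, 0.1648, 0.0652]
ee_rot: [-1.184, 1.225, 1.184]
force: [-0.2, 2.7, -0.5]
width: 0.007
```

```bash
python3 - <<'E'
from h import *
s,r=st(); ang2()
E
python3 arc.py .22 .018 12
```

```text
t 10.683 case xyz [-0.1003 -0.0015  0.0652] Fcase -2.73 -0.28 -0.49 w 0.007
ang2 med 0.221 [0.19  0.203 0.24  0.245] 1121
0.0027 0 0.0006 0 255;0.0055 0 0.0011 0 255;0.0082 0 0.0016 0 255;0.0110 0 0.0020 0 255;0.0137 0 0.0024 0 255;0.0165 0 0.0028 0 255;0.0193 0 0.0031 0 255;0.0221 0 0.0033 0 255;0.0248 0 0.0035 0 255;0.0276 0 0.0036 0 255;0.0304 0 0.0037 0 255;0.0332 0 0.0037 0 255;0.004000000000000031
```

Call:
move_arm(steps="0.0023 0 0.0004 0 255;0.0046 0 0.0009 0 255;0.0069 0 0.0013 0 255;0.0092 0 0.0017 0 255;0.0115 0 0.0021 0 255;0.0138 0 0.0024 0 255")

```text
clock: 11.23
position: [0.544, 0.1676, 0.0515]
ee_rot: [-1.184, 1.224, 1.185]
force: [0.4, 6.5, -0.6]
width: 0.006
```

```bash
python3 - <<'E'
from h import *
s,r=st(); ang2('pics/scene10.png')
E
python3 arc.py .13 .015 9
```

```text
t 11.233 case xyz [-0.1031 -0.0015  0.0515] Fcase -6.46 0.18 -0.59 w 0.006
ang2 med 0.131 [0.099 0.116 0.15  0.157] 1170
0.0023 0 0.0003 0 255;0.0046 0 0.0005 0 255;0.0069 0 0.0007 0 255;0.0093 0 0.0009 0 255;0.0116 0 0.0011 0 255;0.0139 0 0.0012 0 255;0.0162 0 0.0013 0 255;0.0185 0 0.0013 0 255;0.0209 0 0.0013 0 255;-0.0050000000000000044
```

View pics/scene10.png

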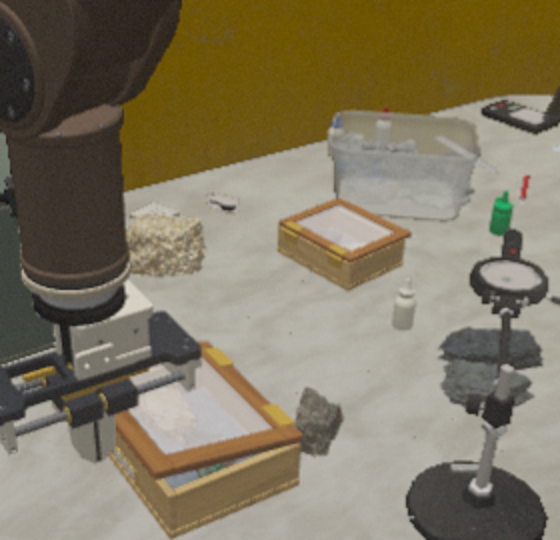

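Call:
move_arm(steps="0.0015 0 0.001 0 255;0.0035 0 0.0014 0 255;0.0055 0 0.0016 0 255;0.0075 0 0.0018 0 255;0.0095 0 0.002 0 255")

```text
clock: 11.7
position: [0.5441, 0.169, 0.0419]
ee_rot: [-1.184, 1.225, 1.184]
force: [0.1, 3.4, -1.5]
width: 0.006
```

Run:
```python
from h import *
s,r=st(); ang2()
```

```text
t 11.7 case xyz [-0.1045 -0.0014  0.0419] Fcase -3.4 -0.05 -1.54 w 0.006
ang2 med 0.071 [0.041 0.054 0.088 0.094] 1184
```

Call:
move_arm(steps="0.002 0 0.0001 0 255;0.004 0 0.0002 0 255;0.006 0 0.0003 0 255;0.008 0 0.0003 0 255;0.0095 0 0.0003 0 255;0.011 0 0.0003 0 255")

```text
clock: 12.25
position: [0.5441, 0.17, 0.0311]
ee_rot: [-1.184, 1.224, 1.185]
force: [0.4, 6.3, -0.8]
width: 0.003
```

Run:
```python
from h import *
s,r=st(); ang2('pics/scene11.png')
```

```text
t 12.25 case xyz [-0.1055 -0.0015  0.0311] Fcase -6.27 0.2 -0.79 w 0.003
ang2 med 0.005 [-0.023 -0.012  0.019  0.026] 1106
```

View pics/scene11.png

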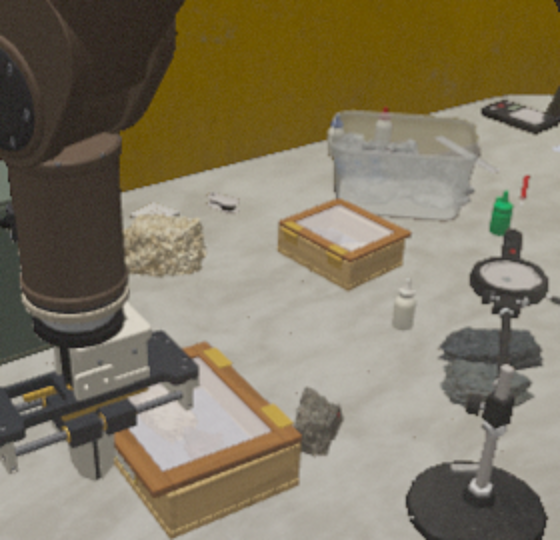

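Call:
move_arm(steps="0.001 0 0.0005 0 255;0.002 0 0.0008 0 255;0.0025 0 0.001 0 255")

```text
clock: 12.55
position: [0.5441, 0.1702, 0.0285]
ee_rot: [-1.184, 1.225, 1.184]
force: [1.7, 4.9, -1.6]
width: 0.002
```

Run:
```python
from h import *
s,r=st(); ang2()
```

```text
t 12.55 case xyz [-0.1057 -0.0015  0.0285] Fcase -4.96 1.49 -1.6 w 0.002
ang2 med -0.008 [-0.035 -0.024  0.004  0.011] 1018
```

Call:
move_arm(steps="0.001 0 0 0 255;0.002 0 0.0002 0 255;0.003 0 0.0002 0 255")

```text
clock: 12.85
position: [0.5442, 0.1704, 0.0258]
ee_rot: [-1.184, 1.225, 1.184]
force: [-0.8, 4.0, 4.0]
width: 0.008
```

Run:
```python
from h import *
s,r=st(); ang2()
```

```text
t 12.85 case xyz [-0.1059 -0.0014  0.0258] Fcase -4.0 -0.91 4.01 w 0.008
ang2 med -0.014 [-0.037 -0.027 -0.003  0.003] 925
```

The lid is shut, since the vertical force changed sign. I'll withdraw straight to the front, then up.

Call:
move_arm(steps="0 0 0.002 0 255;0 0 0.005 0 255;0 0 0.01 0 255;0 0 0.02 0 255;0 0 0.035 0 255;0 0 0.06 0 255;0 0 0.09 0 255;0 0 0.12 0 255;-0.03 0 0.15 0 255;-0.07 0 0.17 0 255")

```text
clock: 13.73
position: [0.5462, 0.3431, 0.0901]
ee_rot: [-1.186, 1.228, 1.19]
force: [-0.4, 1.4, -0.2]
width: 0.006
```

Call:
move_arm(steps="-0.04 0 0.03 0 255;-0.08 0 0.06 0 255;-0.12 0 0.09 0 255;-0.15 0 0.1 0 255;-0.15 0 0.1 0 255;-0.15 0 0.1 0 255")

```text
clock: 14.23
position: [0.5527, 0.4443, 0.2467]
ee_rot: [-1.185, 1.215, 1.187]
force: [-0.8, -0.9, -0.2]
width: 0.009
```

Run:
```python
from h import *
s,r=st(); ang2()
for n in('scene','top'):
    d=arm.get_image(n); cv2.imwrite(f'pics/{n}E.png',d['img']); P=cloud(d)
    v=P[...,:2]-C0; x=v@XC; y=v@YC; m=(abs(x)<.12)&(abs(y)<.12)&(P[...,2]>.058)&(P[...,2]<.075)
    q=P[m]; r=cv2.minAreaRect(q[:,:2].astype(np.float32)); print(n,r,np.median(q[:,2]))
    cc=x[m]; 
    for lo,hi in((-.09,-.07),(-.03,.0),(.03,.06)):
        k=(cc>lo)&(cc<hi); print(lo,np.median(q[k][:,2]).round(4))
```

```text
t 14.233 case xyz [-0.3799 -0.0023  0.2467] Fcase 0.96 -0.73 -0.18 w 0.009
ang2 med -0.012 [-0.039 -0.028 -0.002  0.004] 1610
scene ((0.5431082248687744, 0.07123731076717377), (0.16086982190608978, 0.18346013128757477), 87.8025131225586) 0.06353506897412298
-0.09 0.0653
-0.03 0.063
0.03 0.064
top ((0.544011652469635, 0.07255585491657257), (0.16113123297691345, 0.1805473268032074), 87.88986206054688) 0.06331533920238896
-0.09 0.0652
-0.03 0.0628
0.03 0.0637
```

View pics/sceneE.png

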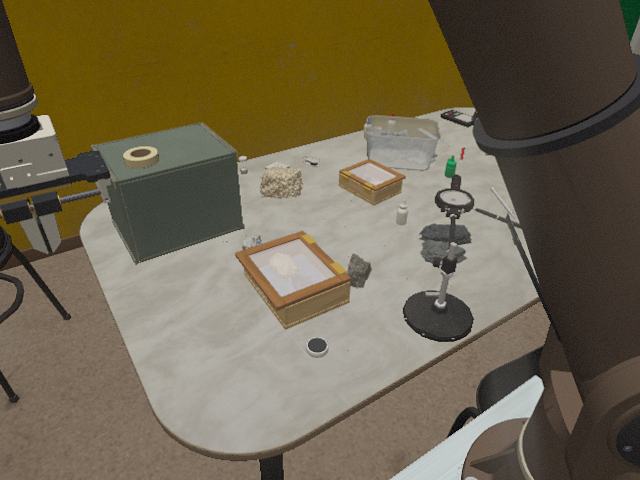

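View pics/topE.png

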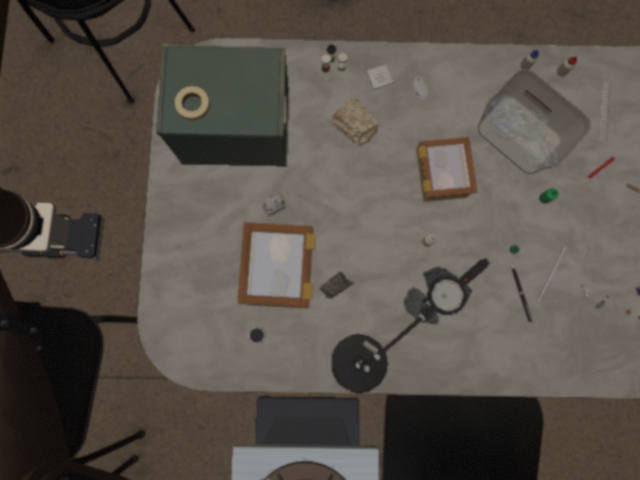

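The final pictures show the lid level on the rim, at top-view cols 240–312, rows 224–305. The rocks at (273,205) and (335,285) and the magnet at (257,335) appear where they were, and the hand is well clear.

```bash
python3 -c "
from h import *
print(arm.sign_off())"
```

```text
the job is handed in; nothing more can be done
None
```

The lid is fully shut and the job is handed in, with the hand clear, after about 14 s on the robot's clock.

- **Push:** I pushed the lid from behind with the shut fingertips, past upright to about 1.48 rad. Then I took the hand over the top and waited in front while the lid fell.
- **Catch:** The lid's free edge came to rest on the outer back of a finger at about 0.85 rad.
- **Lowering:** I followed the edge's arc down. It sank about 5 cm/s at first, then 2–3 cm/s over the last 3 cm, and slower at the very end.
- **Forces:** The sideways force between finger and edge was 2–6.5 N. At the end I pressed down with about 4 N, until the vertical force showed the lid was seated. I then drew the hand straight out to the front.

**Last checks:**
- **Lid:** In both cameras its top lies level at 63–65 mm. The lid-angle estimate read −0.012 rad, which is shut within its error.
- **Case:** Both fits of the shut lid agree with the first position found for the case to within about 2 mm. I see no sign that the case moved.
- **Rocks and magnet:** I compared these by eye only. Both rocks and the magnet look to be where they started.

**Departures from the plan:**
- **Catch from below:** The tool can only point straight down, so the finger held the edge mostly by sideways pressure and friction, not from right underneath.
- **Pressing on the edge:** During the lowering, a few readings showed the finger pressing the edge briefly toward the hinge or slightly downward. I eased off each time.

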